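Seat the dish carrier of a colony counter in its locating notches and bolt it down

TASK

Get the colony counter ready for counting: with a fingertip, slowly push the blue carrier with the petri dish along its rails by its upright end flange until you feel it drop into the locating notches over the light window, and stop there without ramming it against the end of the notches. Then push the red tab of the locking bolt fully in, so that its steel tongue covers the edge of the seated carrier and it cannot shift when the colonies are marked with the pen. Only push: do not lift the carrier off its rails, do not touch the dish, leave the other things on the bench where they are, and take the hand away at the end.

Things in the scene. Friction and masses are not known exactly. Their poses are not given: they have to be found in the camera images.
- counter: Fixed colony counter: white base 335 x 112 mm, two rails, glowing grid window, display pod (38 mm high) at the far end. Origin: on the bench, on the rails' centre line; x = pushing direction, from loading end (base edge -145 mm) to pod (+190 mm); y = to the locking bolt's side (the robot's); z up. Rail tops 30 mm high; guide ribs (outer faces y = +-51 mm, tops 44 mm) leave 1.5 mm side play.
- carrier: Loose blue frame with a petri dish on it, 120 (x) x 90 (y) x 10 mm, about 0.45 kg, on four steel feet 7 mm high. Origin: centre of the frame's underside (feet reach below); axes as the counter's. Underside at z = 37 mm riding on the rails, 31 mm when dropped into the notches. Starts 75 to 145 mm short of home; 2 to 5 N pushes it along; a contact force over 60 N counts as ramming.
- push_face (a point): Centre of the outer (rear) face of the carrier's upright end flange: push here towards the carrier's +x. It lies 60 mm behind the carrier's origin and 15 mm above the underside; the flat face is 70 mm wide and goes from the underside to 30 mm above it. The space behind it is free down to the rails.
- home (a point): Fixed on the counter: where the carrier's origin lies when seated (x = 65, y = 0, z = 31 mm in the counter's frame, same axes). Rail notches, 11 mm long and 6 mm deep, take the 8 mm round feet with 1.5 mm play either way, and their far walls stop the carrier; front and rear feet run in different lanes, so all four drop in only here.
- bolt (a joint): Travel of the locking bolt in m: 0 = drawn out, 0.020 = fully in (end stop); starts at 0 to 0.006. Slides towards the counter's -y, stays where it is left, takes about 2 N. Fully in, its steel tongue reaches 10 mm over the seated carrier's edge, 2 mm above it; a carrier that is not seated is in its way.
- bolt_tab (a point): Centre of the outer face of the bolt's red upright finger tab: push here towards the counter's -y. Face 24 mm wide (x), 28 mm high (z = 43 to 71 mm); with the bolt at 0 it lies at x = 65, y = 98, z = 57 mm in the counter's frame (y = 78 when fully in) and moves with the bolt. Outside it is free space above a foot 10 mm high that ends at y = 94 mm.
- dish: Closed petri dish with pink agar, 60 mm across and 15 mm high, standing loose on the carrier's centre between four short pins. Origin: centre of its underside.
- marker: Black-capped felt marker, 138 mm long, 12 mm thick, lying along the counter in front of it (bystander). Origin: centre of its underside.
- notepad: White notepad 110 x 74 x 13 mm, front left on the bench (bystander). Origin: centre of its underside.
- timer: White bench timer 66 x 66 x 19 mm, at the right, beside and in front of the tape roll (bystander). Origin: centre of its underside.
- spare_dish_1: Petri dish with pale agar, 60 mm across, 15 mm high, to the left of the pod or behind it (bystander). Origin: centre of its underside.
- spare_dish_2: Another such petri dish, to the left of the pod or behind it (bystander). Origin: centre of its underside.
- cup: Specimen cup with red cap, 67 mm across, 68 mm high, to the left of the pod or behind it (bystander). Origin: centre of its underside.
Mind the look-alikes: they are no part of the job. Leave any orange or purple look-alike of the dish alone.

How it is judged:
On the way, in this order (a step that is already met when the one before it is completed fails the run):
1. the carrier has dropped into its notches at the home position, the bolt still out (z of carrier in the frame of counter below 0.0328 m and x of carrier in the frame of counter between 0.061 and 0.069 m and y of carrier in the frame of counter between -0.004 and 0.004 m and angle between carrier's own z axis and vertical below 0.03 rad and value of joint bolt below 0.01 m), for 0.2 s.
2. the locking bolt is pushed in over the seated carrier (z of carrier in the frame of counter below 0.0328 m and x of carrier in the frame of counter between 0.061 and 0.069 m and y of carrier in the frame of counter between -0.004 and 0.004 m and angle between carrier's own z axis and vertical below 0.03 rad and value of joint bolt above 0.017 m), for 0.2 s.
At the end, for the whole second after the job is handed in: The carrier sits in its notches (origin within 4 mm of home along and across the rails and below 32.8 mm, level within 0.03 rad) and at rest, the bolt is in by more than 17 of 20 mm, and the dish still stands between its pins (within 5 mm) (all of step 2 and horizontal distance between dish and carrier below 0.005 m and z of dish in the frame of carrier below 0.013 m and linear speed of carrier below 0.01 m/s); the robot touches nothing.
It fails at once if the carrier is lifted off its rails (z of carrier in the frame of counter above 0.043 m or angle between carrier's own z axis and vertical above 0.15 rad).
It fails at once if the carrier is rammed with more than 60 N (contact force between any of the arm, the fingers and carrier above 60 N).
It fails at once if the dish is touched or leaves its pins (contact force between any of the arm, the fingers and dish above 0.3 N or horizontal distance between dish and carrier above 0.008 m or z of dish in the frame of carrier above 0.018 m).
It fails at once if a bystander is moved by more than 15 mm (distance of any of marker, notepad, timer, spare_dish_1, spare_dish_2, cup from where it was at the start of the episode above 0.015 m).
It also fails if it takes over 45 s, if anything falls off the work surface, if the arm or the gripper's body presses on something with over 40 N, if the wrist force passes 120 N, or if a joint passes its speed limit or range.

ROBOT

A 6-joint arm with a two-finger parallel gripper is mounted at the origin on a cart in front of the work surface, level with it; the furniture and walls round the work are solid. World frame = base frame: x ahead of the robot, y to its left, z up, the work surface at z = 0. Lengths are in m, angles in rad, forces in N, time in s.
With the tool pointing down it reaches from about 0.35 to 0.975 m from the base axis. Payload 4.9 kg.
Tool frame: the origin (TCP) lies midway between the tips of the shut fingers; the grasp point (between the pads) lies 19 mm behind it; z points along the fingers, y is the line along which they close (so a half turn about z gives the same grasp; the last joint's range is limited). The gripper opens to 85 mm and grips with 20 to 120 N. Pads are 22 mm wide; open, the fingers measure 114 mm over their backs; the gripper's body (76 mm by 85 mm) begins 54 mm behind the grasp point. The pads swing forward as they close: fully open they stand 13 mm farther back than shut.
Start: joints at [-1.295, 0.053, 1.613, -0, 1.476, -0.119], TCP at [0.24, -0.577, 0.231] pointing down, gripper open.
Joint ranges: [-3.01, 3.01], [-1.01, 2.22], [0.06, 2.58], [-1.02, 4.17], [0.09, 2.62], [-3.14, 3.14]. Speed limits (rad/s): [2.57, 2.57, 3.14, 3.14, 3.14, 3.14].

INTERFACE

Orientations are given as a rotation vector (axis times angle).
In Python, from station import ctrl gives the robot as it stands. The module is installed in compiled form; this text tells all that it offers.
- The arm moves only by the shell command python3 -m handwheel 'ROWS' [OPENING] [FORCE]. ROWS is JSON, a list of rows, each a list of 2 entries, a list of its own where there are three numbers: the shift along the tool's x, y, z in cm, then the turn, a rotation vector about the tool's x, y, z in rad. In form: [[[tx, ty, tz], [ax, ay, az]], ...]. A call has 1 to 5 rows; each row is the pose to reach, as a shift and turn from the pose commanded when the call began, along the tool's axes at that moment; what a row does not reach only later rows make up. A row lasts 1/8 s, in which the tool goes at most 62.5 mm and 10.7 degrees, less where a joint would pass 70% of its speed; a pose out of reach is approached as far as the arm can. A call with a gripper value outside its range is refused whole. OPENING is the gripper's target within -1 to 1 (shut at 1, half-way at 0, fully open at -1), set as the call begins (- or left out, the last holds). The fingers move at their own pace and stop on an object; FORCE is the grip in N (left out, the last holds). Time passes only in rows, so rows that repeat a pose let the fingers close. It gives the time, the measured TCP pose, the force, the opening and the grip force at its end, in the units of the state.
- ctrl.get_obs(): the state, without advancing time (a new reading comes with each control period).
- ctrl.get_image(name): name is "scene" or "top" or "wrist"; returns the picture (400x640x3 uint8, blue, green, red); there is no depth.
- ctrl.calibration(name): a dict with "fx", "fy", "cx", "cy" (pixels), "R" (3x3) and "t" (3): a world point X has camera coordinates R X + t. Camera axes: x right, y down, z forward; pixel columns grow to the right and rows downward; lengths in m; the calibration is good to about 2 mm. A picture is of the moment at which its call begins: read the wrist's pose just before it. calibration takes no time and is no camera call; for the wrist camera it gives the pose at the moment of the call.
- ctrl.finish_job(): hands the job in; it is judged then, once.
Trained networks look in the newest picture that a camera, given by its name, has taken for a name from the list of things; names that differ only in an ending like _2 or _b are one class to them, and where a whole thing is asked for, a point or a joint stands for the part that bears it (a point fixed in the world has none). Each returns a list of dicts, best first, with "score" (0 to 1); they miss things now and then, are a little off and sometimes report something else, mostly with a low value. They report only what shows in the picture. A call takes as long as a camera call. They do not tell look-alikes from the thing itself.
- ctrl.look_for(camera, query): "position" ([column, row] in pixels, amid what is visible of it).
- ctrl.landmark_of(camera, query): "position" ([column, row] in pixels: a listed point, or the origin of a listed thing).
The state is a dict: "t": time; "q": joint angles; "dq": joint speeds; "effort": joint torques, N m; "tool_pos": TCP position; "tool_rot": TCP orientation; "contact_force": force on the tool from outside, world axes, zero at the start; "wrist_torque": the same for the moment, N m; "opening": finger opening in m; "grip_force": force on a finger pad.
Only numpy, scipy, OpenCV 4.12 (cv2) and the standard library are available. Lean on these libraries where they do the work, as an engineer would, in place of code of your own. Each camera call takes 0.05 s, during which the arm holds its last target. There are 200 camera calls.

## Working session

There is one attempt and no reset: what is moved stays moved. The work goes in short steps, Python scripts to look and compute and a shell command to move; the robot and the scene stay as the last step left them, time stands still between calls to the robot, and variables do not carry over. Pictures are saved under pics/ and viewed, at most 13 in all, crops included, and the job is handed in when it is done.

```bash
mkdir -p pics
cat > h.py <<'E'
import numpy as np, cv2
from station import ctrl
from scipy.spatial.transform import Rotation as Ro
def ray(cam,px,z,c=None):
    c=c or ctrl.calibration(cam); R=np.array(c["R"]);t=np.array(c["t"])
    o=-R.T@t; d=R.T@np.array([(px[0]-c["cx"])/c["fx"],(px[1]-c["cy"])/c["fy"],1])
    return o+d*(z-o[2])/d[2]
def proj(cam,X,c=None):
    c=c or ctrl.calibration(cam); p=np.array(c["R"])@np.array(X)+np.array(c["t"])
    return [c["fx"]*p[0]/p[2]+c["cx"],c["fy"]*p[1]/p[2]+c["cy"]]
E
python3 - <<'E'
from h import *
for c in("scene","top"):
    cv2.imwrite(f"pics/{c}0.png",ctrl.get_image(c))
    for q,z in(("counter",0),("carrier",.037),("push_face",.052),("home",.031),("bolt_tab",.057),("dish",.047)):
        for r in ctrl.landmark_of(c,q)[:3]: print(c,q,np.round(r["position"]),round(r["score"],2),ray(c,r["position"],z).round(4))
o=ctrl.get_obs();print(o["t"],o["tool_pos"],o["tool_rot"],o["contact_force"],o["opening"])
E
```

```text
scene carrier [376. 176.] 0.92 [0.5314 0.1056 0.037 ]
scene push_face [387. 163.] 0.78 [0.5321 0.0598 0.052 ]
scene home [350. 202.] 0.64 [0.5165 0.228  0.031 ]
scene bolt_tab [387. 208.] 0.44 [0.4221 0.2177 0.057 ]
scene dish [375. 177.] 0.84 [0.5227 0.1233 0.047 ]
scene dish [305. 261.] 0.81 [0.453  0.4488 0.047 ]
scene dish [441. 201.] 0.66 [0.3503 0.1098 0.047 ]
top counter [400. 218.] 0.7 [0.527  0.1553 0.    ]
top counter [424. 250.] 0.32 [0.4574 0.1076 0.    ]
top carrier [424. 216.] 0.86 [0.5257 0.1106 0.037 ]
top carrier [238. 214.] 0.16 [0.5366 0.5029 0.037 ]
top push_face [453. 208.] 0.65 [0.5374 0.0507 0.052 ]
top home [368. 221.] 0.59 [0.5175 0.227  0.031 ]
top bolt_tab [376. 265.] 0.51 [0.4233 0.217  0.057 ]
top dish [424. 215.] 0.95 [0.5249 0.1125 0.047 ]
top dish [449. 289.] 0.84 [0.3728 0.0703 0.047 ]
top dish [284. 243.] 0.8 [0.4724 0.4035 0.047 ]
0.7 [ 0.24038249 -0.5769168   0.23133935] [3.08055084e+00 6.16140775e-01 1.23675244e-05] [-0.79336461 -0.5387871  -0.46390181] 0.08514914114010673
```

View pics/top0.png

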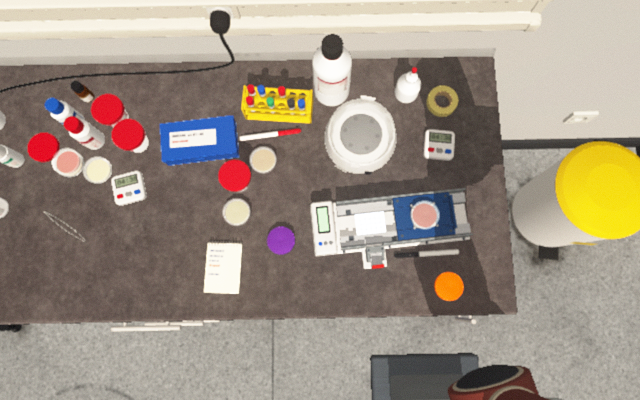

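View pics/scene0.png

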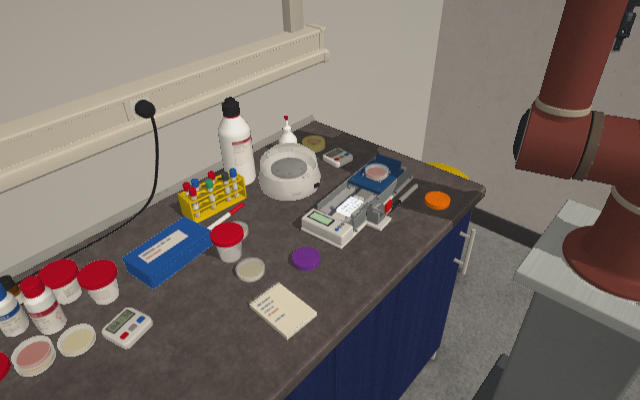

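Candidates for the carrier: the blue frame with the pink dish at top (424,216), or the blue box at (199,140), which has no rails. For the dish: the pink one on the carrier at (424,215). The orange (449,287) and purple (281,240) lids, the pink dish at (67,162) and the pale dishes at (262,159) and (236,211) are look-alikes. I choose (424,216) and check it in a close crop.

Run:
```python
from h import *
im=cv2.imread("pics/top0.png"); x0,y0=300,175
cr=cv2.resize(im[y0:y0+110,x0:x0+190],None,fx=4,fy=4,interpolation=cv2.INTER_CUBIC)
H=np.array([.517,.2275]);ax=np.array([-.114,.9935]);ay=np.array([-ax[1],ax[0]])
c=ctrl.calibration("top")
def W(x,y,z): return [*(H+ax*(x-.065)+ay*y),z]
for pts,col in(([(-.145,-.056,.0),(.19,-.056,.0),(.19,.056,.0),(-.145,.056,.0)],(0,255,0)),([(-.145,-.051,.044),(.13,-.051,.044),(.13,.051,.044),(-.145,.051,.044)],(0,255,255)),([(.053,.098,.07),(.077,.098,.07)],(255,0,255))):
    p=np.array([proj("top",W(*q),c) for q in pts]); p=((p-[x0,y0]+.5)*4).astype(int)
    cv2.polylines(cr,[p],True,col,1)
cv2.imwrite("pics/crop1.png",cr)
# blue frame rectangle
hsv=cv2.cvtColor(im,cv2.COLOR_BGR2HSV)
m=cv2.inRange(hsv,(100,120,30),(125,255,255)); m[:,:370]=0;m[:180]=0;m[260:]=0;m[:,480:]=0
r=cv2.minAreaRect(cv2.findNonZero(m)); b=cv2.boxPoints(r); print(r)
for p in b: print(p,ray("top",p,.047).round(4))
```

```text
((424.4268493652344, 215.84146118164062), (42.18484878540039, 59.191307067871094), 83.6598129272461)
[392.68295 198.14633] [0.5626 0.1751 0.047 ]
[451.51224 191.60974] [0.5741 0.0505 0.047 ]
[456.17075 233.53659] [0.4851 0.047  0.047 ]
[397.34146 240.07318] [0.474  0.1695 0.047 ]
```

View pics/crop1.png

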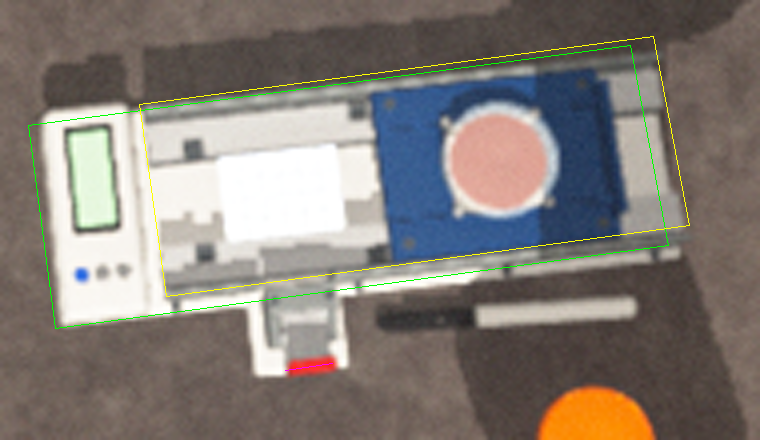

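The crop confirms it: blue frame with pink dish on the counter's rails, with the flange on its right side at crop (610,150), red tab at (312,366) and pod on the left. I shut the fingers and approach behind the flange, high up.

```bash
python3 -m handwheel '[[[4.6,-3.9,0.3],[0,0,0]],[[9.2,-7.8,0.6],[0,0,0]],[[13.8,-11.7,0.9],[0,0,0]],[[18.4,-15.6,1.2],[0,0,0]],[[23,-19.5,1.5],[0,0,0]]]' 1 60
```

```text
t: 1.32
tool_pos: [0.3783, -0.3067, 0.2165]
tool_rot: [3.08, 0.615, 0.001]
contact_force: [0.4, -0.2, 1.1]
opening: -0.0001
grip_force: 0.0
```

```bash
python3 -m handwheel '[[[4.6,-3.9,0.3],[0,0,0.06]],[[9.2,-7.8,0.6],[0,0,0.12]],[[13.8,-11.7,0.9],[0,0,0.18]],[[18.4,-15.6,1.2],[0,0,0.24]],[[23,-19.5,1.5],[0,0,0.3]]]'
python3 - <<'E'
from h import *
o=ctrl.get_obs();print(o["tool_pos"],Ro.from_rotvec(o["tool_rot"]).as_matrix().round(4),o["opening"],o["contact_force"])
c=ctrl.calibration("wrist");cv2.imwrite("pics/w1.png",ctrl.get_image("wrist"))
print(c)
for q,z in(("carrier",.037),("push_face",.052),("home",.031),("bolt_tab",.057),("dish",.047)):
    for r in ctrl.landmark_of("wrist",q)[:2]: print(q,np.round(r["position"]),round(r["score"],2),ray("wrist",r["position"],z,c).round(4))
E
```

```text
t: 1.95
tool_pos: [0.5158, -0.0381, 0.2017]
tool_rot: [3.138, 0.146, 0.002]
contact_force: [-0.4, -0.6, 0.0]
opening: 0.0
grip_force: 0.0
[ 0.51577507 -0.03810384  0.20168589] [[ 9.957e-01  9.280e-02  1.300e-03]
 [ 9.280e-02 -9.957e-01 -5.000e-04]
 [ 1.200e-03  6.000e-04 -1.000e+00]] 2.9622366588250545e-05 [-0.44603277 -0.5740143   0.02081051]
{'fx': 293.3333119387498, 'fy': 293.3333119387498, 'cx': 319.7974042500497, 'cy': 198.6275305950332, 'R': array([[ 9.31114901e-02, -9.95655663e-01,  2.24890744e-04],
       [-9.57481720e-01, -8.94795992e-02,  2.74266580e-01],
       [-2.73054951e-01, -2.57526988e-02, -9.61653676e-01]]), 't': array([-0.08595786,  0.46265816,  0.48991082])}
push_face [231. 161.] 0.98 [0.5327 0.053  0.052 ]
home [ 75. 160.] 0.72 [0.5139 0.2251 0.031 ]
bolt_tab [ 79. 255.] 0.9 [0.4165 0.2135 0.057 ]
bolt_tab [232. 163.] 0.18 [0.5315 0.0502 0.057 ]
dish [171. 162.] 0.64 [0.525  0.1152 0.047 ]
dish [231. 265.] 0.61 [0.4134 0.053  0.047 ]
```

View pics/w1.png

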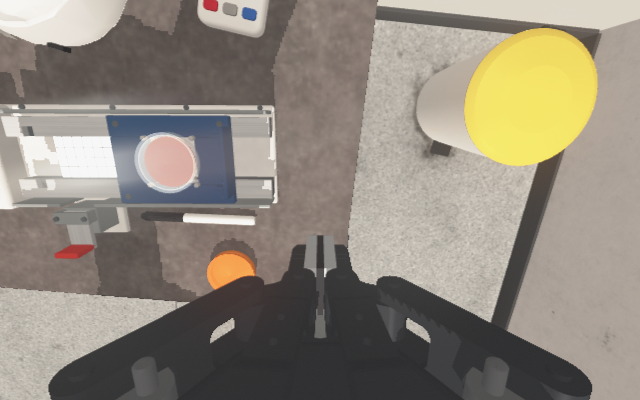

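The wrist view shows the flange's rear edge at (235,160), rails parallel to the tool, and the pale base edge at (275,150). Heights and distances fit: push_face is about (0.532,0.052) and 117 mm from home. I descend about 40 mm behind the face.

```bash
python3 -m handwheel '[[[2.3,-2.4,3],[0,0,0]],[[2.3,-4.5,8],[0,0,0]],[[2.3,-4.8,12],[0,0,0]],[[2.3,-4.8,15.3],[0,0,0]],[[2.3,-4.8,15.3],[0,0,0]]]'
python3 - <<'E'
from h import *
c=ctrl.calibration("wrist");cv2.imwrite("pics/w2.png",ctrl.get_image("wrist"))
print(ctrl.get_obs()["contact_force"])
for q,z in(("push_face",.052),("home",.031),("bolt_tab",.057)):
    for r in ctrl.landmark_of("wrist",q)[:2]: print(q,np.round(r["position"]),round(r["score"],2),ray("wrist",r["position"],z,c).round(4))
E
```

```text
t: 2.88
tool_pos: [0.5305, 0.0089, 0.0454]
tool_rot: [-3.137, -0.145, 0.01]
contact_force: [-0.3, 0.2, -0.4]
opening: -0.0003
grip_force: 0.0
[ 0.39479873 -0.57062809  0.91136245]
push_face [231. 245.] 0.82 [0.5325 0.0543 0.052 ]
```

View pics/w2.png

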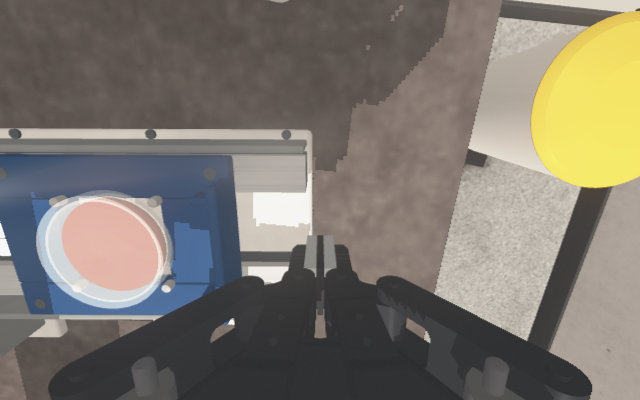

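```bash
python3 -m handwheel '[[[0.4,-1,0],[0,0,0]],[[0.4,-2,0],[0,0,0]],[[0.4,-2.6,0],[0,0,0]],[[0.4,-3.2,0],[0,0,0]],[[0.4,-3.8,0],[0,0,0]]]'
```

```text
t: 3.7
tool_pos: [0.5339, 0.048, 0.0485]
tool_rot: [3.137, 0.149, 0.001]
contact_force: [0.1, -3.4, 0.7]
opening: -0.0002
grip_force: 1.8
```

```bash
python3 -m handwheel '[[[0,-0.7,0],[0,0,0]],[[0,-1.4,0],[0,0,0]],[[0,-2.1,0],[0,0,0]],[[0,-2.8,0],[0,0,0]],[[0,-3.5,0],[0,0,0]]]'
```

```text
t: 4.32
tool_pos: [0.5304, 0.0834, 0.0484]
tool_rot: [3.138, 0.149, 0.0]
contact_force: [-0.0, -4.6, 0.5]
opening: 0.0001
grip_force: 2.2
```

```bash
python3 -m handwheel '[[[0,-0.7,0],[0,0,0]],[[0,-1.4,0],[0,0,0]],[[0,-2.1,0],[0,0,0]],[[0,-2.8,0],[0,0,0]],[[0,-3.5,0],[0,0,0]]]'
python3 - <<'E'
from h import *
c=ctrl.calibration("wrist");cv2.imwrite("pics/w3.png",ctrl.get_image("wrist"));cv2.imwrite("pics/t3.png",ctrl.get_image("top")[175:285,300:490])
o=ctrl.get_obs();print(o["tool_pos"],o["contact_force"])
for cam in("wrist","top"):
  for q,z in(("push_face",.052),("carrier",.037),("home",.031),("bolt_tab",.057)):
    for r in ctrl.landmark_of(cam,q)[:1]: print(cam,q,np.round(r["position"]),round(r["score"],2),ray(cam,r["position"],z,c if cam=="wrist" else None).round(4))
E
```

```text
t: 4.95
tool_pos: [0.5271, 0.1183, 0.0484]
tool_rot: [3.138, 0.149, 0.0]
contact_force: [0.2, -4.8, 2.6]
opening: -0.0001
grip_force: 2.5
[0.52668927 0.11927589 0.04805209] [0.95457814 0.54018466 0.12169198]
wrist push_face [294. 260.] 0.83 [0.5221 0.1314 0.052 ]
top push_face [414. 213.] 0.93 [0.5296 0.1335 0.052 ]
top carrier [387. 222.] 0.72 [0.5141 0.1885 0.037 ]
top home [368. 220.] 0.88 [0.5188 0.2274 0.031 ]
top bolt_tab [377. 266.] 0.58 [0.42   0.2155 0.057 ]
```

View pics/w3.png

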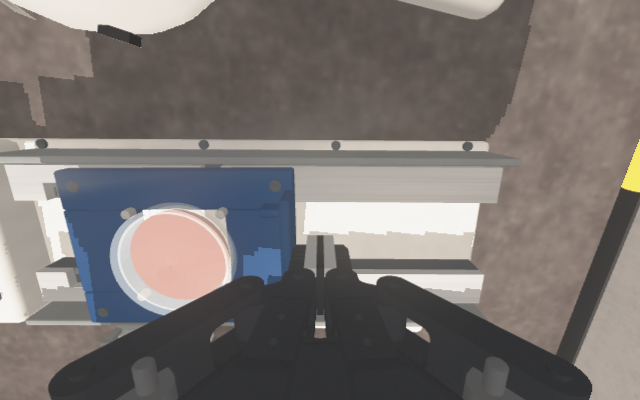

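The carrier is moving straight with the finger (flange edge at (294,240), finger touching it), dish still among its pins, about 35 mm to go.

```bash
python3 -m handwheel '[[[0,-0.5,0],[0,0,0]],[[0,-1.0,0],[0,0,0]],[[0,-1.5,0],[0,0,0]],[[0,-2.0,0],[0,0,0]],[[0,-2.3,0],[0,0,0]]]'
```

```text
t: 6.08
tool_pos: [0.5248, 0.1411, 0.0482]
tool_rot: [3.138, 0.149, -0.0]
contact_force: [-0.5, -2.6, 0.0]
opening: 0.0
grip_force: 1.5
```

```bash
python3 -m handwheel '[[[0,-0.2,0],[0,0,0]],[[0,-0.35,0],[0,0,0]],[[0,-0.5,0],[0,0,0]],[[0,-0.6,0],[0,0,0]]]'
python3 - <<'E'
from h import *
for cam in("top","scene"):
  ctrl.get_image(cam)
  for q,z in(("push_face",.052),("carrier",.037),("home",.031)):
    for r in ctrl.landmark_of(cam,q)[:1]: print(cam,q,np.round(r["position"]),round(r["score"],2),ray(cam,r["position"],z).round(4))
E
```

```text
t: 6.58
tool_pos: [0.5244, 0.1473, 0.0484]
tool_rot: [-3.137, -0.149, -0.0]
contact_force: [-0.0, -0.1, 0.0]
opening: -0.0002
grip_force: 0.0
top push_face [401. 216.] 0.84 [0.5234 0.1611 0.052 ]
top carrier [373. 225.] 0.88 [0.5081 0.2186 0.037 ]
top home [261. 164.] 0.62 [0.647  0.4553 0.031 ]
scene push_face [368. 184.] 0.68 [0.5147 0.1653 0.052 ]
scene carrier [354. 200.] 0.79 [0.5115 0.2196 0.037 ]
```

```bash
python3 -m handwheel '[[[0,-0.06,0],[0,0,0]],[[0,-0.12,0],[0,0,0]]]'; python3 -m handwheel '[[[0,-0.06,0],[0,0,0]],[[0,-0.12,0],[0,0,0]]]'
```

```text
t: 7.22
tool_pos: [0.5242, 0.148, 0.0483]
tool_rot: [-3.138, -0.149, 0.0]
contact_force: [-0.0, 0.6, 0.1]
opening: -0.0002
grip_force: 0.0
t: 7.48
tool_pos: [0.5241, 0.1492, 0.0483]
tool_rot: [-3.138, -0.149, -0.0]
contact_force: [-0.5, 0.8, 1.0]
opening: 0.0
grip_force: 0.0
```

Run:
```python
from h import *
w=ctrl.get_image("wrist");t=ctrl.get_image("top")[185:265,320:460];s=ctrl.get_image("scene")[140:240,300:440]
f=lambda i,k:cv2.resize(i,None,fx=k,fy=k,interpolation=cv2.INTER_CUBIC)
a=np.hstack([f(t,2.8),f(s,2.8)[:224]]);b=w[120:400,:640]; 
c=np.zeros((224+280,max(a.shape[1],640),3),np.uint8);c[:224,:a.shape[1]]=a;c[224:,:640]=b
cv2.imwrite("pics/m4.png",c)
```

```text
(no output)
```

View pics/m4.png

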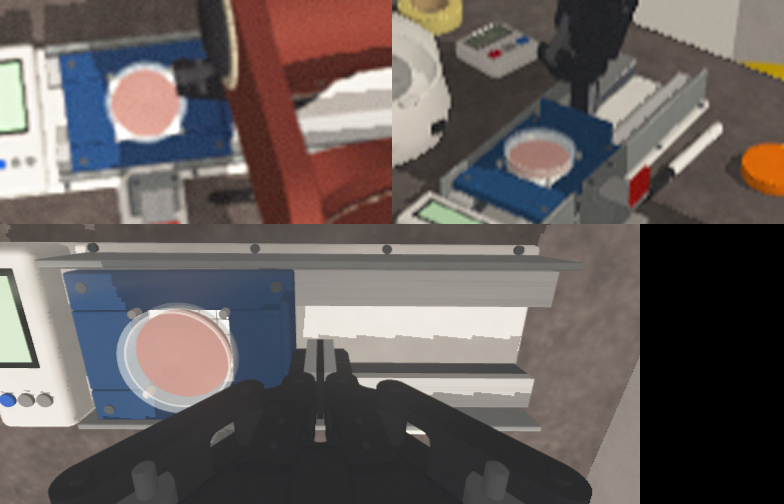

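The carrier now looks about 3.5 % smaller from the same hand height (bolt holes at (276,183) and (109,306), against (275,185) and (102,312) before). That matches the 6 mm drop, and the push force vanished. I confirm by feel with a small, gentle push.

```bash
for i in 1; do python3 -m handwheel '[[[0,-0.05,0],[0,0,0]],[[0,-0.1,0],[0,0,0]]]'; python3 -m handwheel '[[[0,-0.05,0],[0,0,0]],[[0,-0.1,0],[0,0,0]]]'; done | grep -E 'pos|contact|grip'
```

```text
tool_pos: [0.5241, 0.1498, 0.0483]
contact_force: [0.4, -3.2, -0.4]
grip_force: 1.3
tool_pos: [0.524, 0.1508, 0.0483]
contact_force: [0.7, -3.5, -0.0]
grip_force: 1.6
```

```bash
python3 -m handwheel '[[[0,-0.04,0],[0,0,0]],[[0,-0.08,0],[0,0,0]]]' | grep -E 'pos|contact|grip'
python3 - <<'E'
from h import *
ctrl.get_image("wrist")
c=ctrl.calibration("wrist")
w=ctrl.get_image("wrist");cv2.imwrite("pics/w5.png",w)
a=cv2.imread("pics/w3.png")
f=lambda i:cv2.resize(i,None,fx=1,fy=1)
# blue extents along column 90..290 region
for n,i in(("w3",a),("w5",w)):
    h=cv2.cvtColor(i,cv2.COLOR_BGR2HSV);m=cv2.inRange(h,(100,100,30),(125,255,255));m[:,300:]=0;m[:100]=0
    for col in(100,110,285): r=np.where(m[:,col])[0];print(n,col,r.min(),r.max())
    for row in(185,200): r=np.where(m[row])[0];print(n,"row",row,r.min(),r.max())
E
```

```text
tool_pos: [0.5239, 0.1519, 0.0483]
contact_force: [1.1, -3.1, -0.1]
grip_force: 1.8
w3 100 196 321
w3 110 193 321
w3 285 179 270
w3 row 185 236 289
w3 row 200 71 282
w5 100 185 314
w5 110 171 314
w5 285 175 270
w5 row 185 97 293
w5 row 200 72 289
```

Run:
```python
from h import *
c=ctrl.calibration("wrist");o=ctrl.get_obs();p=o["tool_pos"];print(p,o["contact_force"])
ax=np.array([-.0928,.9957]);ay=np.array([-ax[1],ax[0]])
f=np.array(p[:2])+ax*.013   # face
f=f+ay*((np.array([.5139,.2255])-f)@ay)
for z in(.047,.041):
    for dx,dy in((120,-45),(120,45),(0,-45),(0,45)): print(z,dx,dy,np.round(proj("wrist",[*(f+ax*dx/1e3+ay*dy/1e3),z],c),1))
a=cv2.imread("pics/w3.png");b=cv2.imread("pics/w5.png")
cv2.imwrite("pics/cmp.png",np.vstack([cv2.resize(i[140:340,0:330],None,fx=1.5,fy=1.5) for i in(a,b)]))
```

```text
[0.52388848 0.15182512 0.04828343] [ 0.3142626  -3.07676611  0.64850353]
0.047 120 -45 [ 52.5 171.7]
0.047 120 45 [ 91.  324.4]
0.047 0 -45 [294.  172.3]
0.047 0 45 [297.4 324.8]
0.041 120 -45 [ 62.7 169.6]
0.041 120 45 [ 98.5 317.6]
0.041 0 -45 [294.9 170.1]
0.041 0 45 [298.1 318. ]
```

View pics/cmp.png

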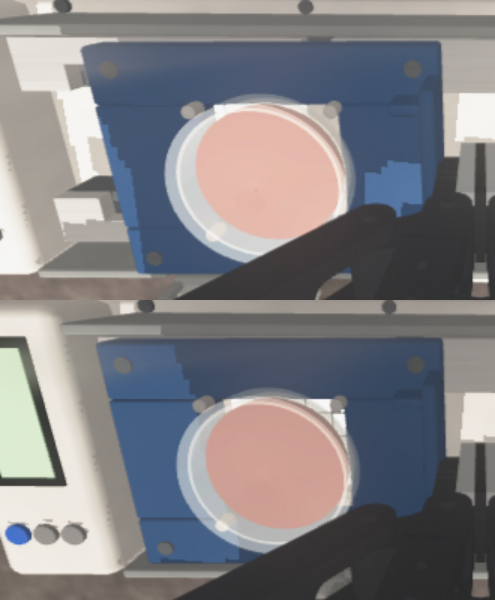

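Corner positions agree with the dropped height (predicted (63,170) and (98,318), seen (65,167) and (100,315)), so the carrier is seated. I back off, go up and over to the bolt's outer side.

```bash
python3 -m handwheel '[[[0,0.8,0],[0,0,0]],[[0,2,0],[0,0,0]],[[0,2,-4],[0,0,0]],[[0,2,-9],[0,0,0]],[[0,2,-10],[0,0,0]]]' | grep -E 'pos|contact'; python3 -m handwheel '[[[-5,-0.5,-10],[0,0,0]],[[-10,-4,-10],[0,0,0]],[[-14.2,-7.4,-10],[0,0,0]],[[-14.2,-9.4,-10],[0,0,0]],[[-14.2,-9.4,-10],[0,0,0]]]' | grep zz
python3 - <<'E'
from h import *
c=ctrl.calibration("wrist");print(ctrl.get_obs()["tool_pos"]);
for cam in("wrist","top","scene"):
  ctrl.get_image(cam)
  for q,z in(("bolt_tab",.057),("carrier",.031),("home",.031),("dish",.041)):
    for r in ctrl.landmark_of(cam,q)[:1]: print(cam,q,np.round(r["position"]),round(r["score"],2),ray(cam,r["position"],z,c if cam=="wrist" else None).round(4))
E
```

```text
tool_pos: [0.5284, 0.1319, 0.153]
contact_force: [1.1, 0.5, 0.6]
[0.37438537 0.21309192 0.24807041]
wrist bolt_tab [323. 140.] 0.89 [0.4171 0.2135 0.057 ]
wrist carrier [377.  45.] 0.51 [0.5235 0.1646 0.031 ]
wrist dish [166.  63.] 0.98 [0.4812 0.3935 0.041 ]
top bolt_tab [376. 265.] 0.41 [0.4239 0.2168 0.057 ]
top carrier [370. 222.] 0.7 [0.5155 0.2233 0.031 ]
top home [442. 146.] 0.39 [0.6807 0.0605 0.031 ]
top dish [281. 244.] 0.96 [0.4719 0.4105 0.041 ]
scene bolt_tab [385. 207.] 0.49 [0.4282 0.2196 0.057 ]
scene carrier [351. 201.] 0.86 [0.518  0.2227 0.031 ]
scene home [352. 200.] 0.78 [0.52   0.2172 0.031 ]
scene dish [305. 257.] 0.89 [0.4637 0.4374 0.041 ]
```

```bash
python3 -m handwheel '[[[0,0,6],[0,0,0]],[[0,0,12],[0,0,0]],[[0,0,17],[0,0,0]],[[0,0,19.6],[0,0,0]],[[0,0,19.6],[0,0,0]]]' | grep -E 'pos|rot|contact'
python3 - <<'E'
from h import *
c=ctrl.calibration("wrist");i=ctrl.get_image("wrist");cv2.imwrite("pics/w6.png",i)
for r in ctrl.landmark_of("wrist","bolt_tab")[:1]: print(r,ray("wrist",r["position"],.057,c))
E
```

```text
tool_pos: [0.3734, 0.2115, 0.05]
tool_rot: [3.136, 0.149, -0.009]
contact_force: [0.3, -0.3, -0.1]
{'position': [321.2, 169.1], 'score': 0.85} [0.41838144 0.21511023 0.057     ]
```

View pics/w6.png

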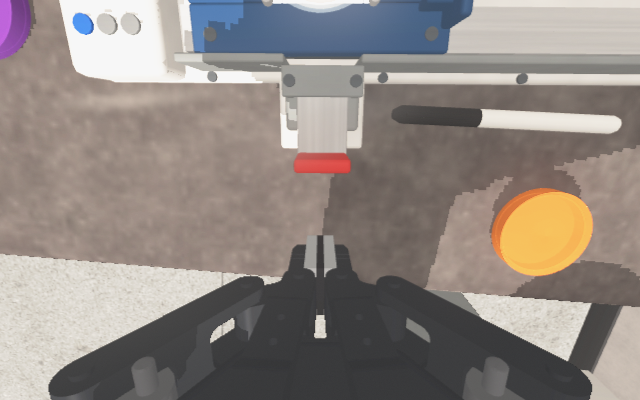

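The red tab at (322,163) is in line with the shut fingers at (320,245). Push it in.

```bash
python3 -m handwheel '[[[1.2,0,0],[0,0,0]],[[2.4,0,0],[0,0,0]],[[3,0,0],[0,0,0]],[[3.4,0,0],[0,0,0]],[[3.8,0,0],[0,0,0]]]' | grep -E 'pos|contact'; python3 -m handwheel '[[[0.3,0,0],[0,0,0]],[[0.6,0,0],[0,0,0]],[[0.8,0,0],[0,0,0]],[[1.0,0,0],[0,0,0]]]'| grep -E 'pos|contact'
```

```text
tool_pos: [0.4131, 0.2157, 0.0521]
contact_force: [-0.8, -0.8, 1.3]
tool_pos: [0.4232, 0.2166, 0.0521]
contact_force: [-0.8, -0.7, 0.5]
```

```bash
python3 -m handwheel '[[[0.2,0,0],[0,0,0]],[[0.4,0,0],[0,0,0]]]' | grep -E 'pos|contact'
python3 - <<'E'
from h import *
c=ctrl.calibration("wrist");i=ctrl.get_image("wrist");cv2.imwrite("pics/w7.png",i)
for r in ctrl.landmark_of("wrist","bolt_tab")[:1]: print(r,ray("wrist",r["position"],.057,c))
E
```

```text
tool_pos: [0.4272, 0.217, 0.0521]
contact_force: [-1.3, -0.4, 0.2]
{'position': [321.7, 239.0], 'score': 0.67} [0.43598305 0.21685402 0.057     ]
```

View pics/w7.png

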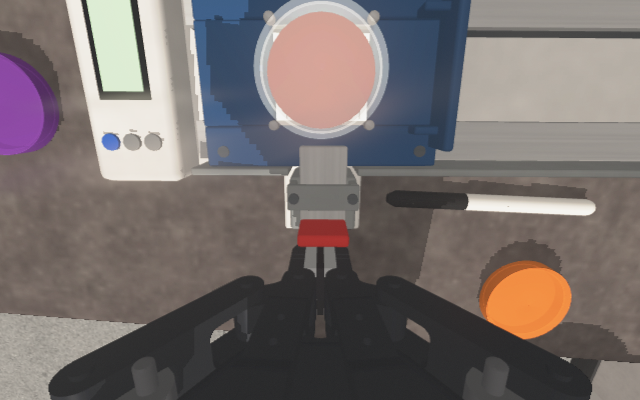

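The tongue at (323,160) already covers the carrier's edge. I continue gently to the end stop.

```bash
for i in 1; do python3 -m handwheel '[[[0.1,0,0],[0,0,0]],[[0.2,0,0],[0,0,0]]]'; python3 -m handwheel '[[[0.1,0,0],[0,0,0]],[[0.2,0,0],[0,0,0]]]'; done | grep -E 'pos|contact'
```

```text
tool_pos: [0.4279, 0.2172, 0.0522]
contact_force: [-8.8, -1.7, 5.8]
tool_pos: [0.428, 0.2171, 0.0522]
contact_force: [-16.8, -3.3, 12.4]
```

At the end stop: the tool stands still while the force rises to 17 N. I withdraw and check.

```bash
python3 -m handwheel '[[[-1,0,0],[0,0,0]],[[-4,0,0],[0,0,0]],[[-5,0,-4],[0,0,0]],[[-5,0,-10],[0,0,0]],[[-5,0,-12],[0,0,0]]]' | grep -E 'pos|contact'
python3 - <<'E'
from h import *
c=ctrl.calibration("wrist");i=ctrl.get_image("wrist");cv2.imwrite("pics/w8.png",i)
o=ctrl.get_obs();print(o["t"],o["contact_force"],o["dq"])
H=np.array([.5139,.2265])
for r in ctrl.landmark_of("wrist","bolt_tab")[:1]:
    X=ray("wrist",r["position"],.057,c); print(X,(X[:2]-H)@np.array([-.9957,-.0928]))
E
```

```text
tool_pos: [0.3839, 0.2137, 0.1774]
contact_force: [0.4, 0.6, -0.3]
13.85 [1.21610811 0.68136268 1.58231692] [-0.00240187  0.03592795  0.03206685 -0.00184268 -0.06513167  0.00064932]
[0.43817812 0.21465114 0.057     ] 0.07649585273372334
```

View pics/w8.png

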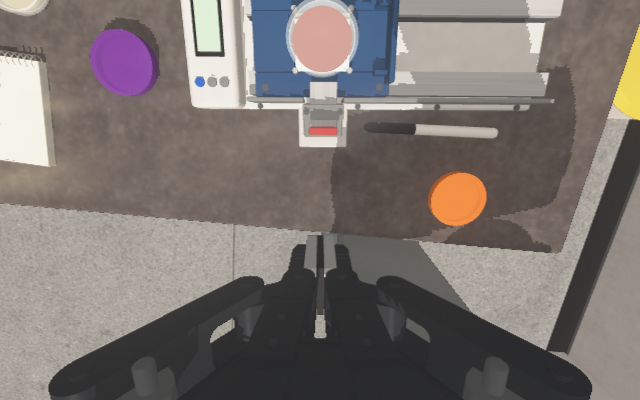

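The tab (323,131) is fully in (measured 76 mm against 78 nominal). The tongue (323,92) lies over the carrier's edge, the dish is centred, and the hand is clear.

```bash
python3 -m handwheel '[[[0,0,0],[0,0,0]],[[0,0,0],[0,0,0]]]' | grep contact; python3 -c "
from station import ctrl; print(ctrl.finish_job())"
```

```text
contact_force: [0.5, -0.3, 0.1]
the job is handed in; nothing more can be done
None
```

The carrier is seated in its notches, the bolt is pushed in to its end stop over the carrier's edge, the hand is clear, and the job is handed in at about 14 s; `finish_job` returned no verdict.

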